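# Load a glass standard and hold the photometer's shutter open

## Task

Take the amber glass standard out of the compartmented tray, set it all the way down into the round well of the white photometer without dropping it in, and let go of it. Then pull the photometer's spring-return shutter out by its black upright tab until its yellow pointer stands within the red mark, and finish while still holding it there with the gripper. Leave the green and blue standards, the beaker and the jar where they stand, and do not shift the red mark.

Things in the scene. Friction and masses are not known exactly. Their poses are not given: they have to be found in the camera images.
- photometer: white bench photometer, fixed, 260 (x) by 200 mm (y), flat deck 70 mm above the bench. Origin: centre of its underside; its front is its -x side, turned roughly to the robot. Well on the left (+y) half, shutter on the right. On the deck: a grey panel (13 mm high, x 73 to 123, y 2 to 88 mm) and a grey shutter cover (8 mm high, x 51 to 129, y -71 to -19 mm).
- well (a point): centre of the mouth of the round well, in the deck's surface (70 mm above the bench) at photometer x -20, y 50 mm; a black ring is painted round it. The well is vertical, 28 mm in diameter, 32 mm deep, with a 3 mm chamfer at the mouth; a standard seated in it stands 38 mm proud of the deck.
- shutter: spring-return slide: a 3 mm high steel blade on the deck with a black upright tab 14 mm thick (x), 40 wide (y), top 50 mm above the deck. Origin: under the tab's centre, in the deck's surface; at home at photometer x 10, y -45 mm. Axes as the photometer's. Slides only along its -x (out), 0 to 85 mm; a spring pulls it back with 3 N at home plus 0.6 N per 10 mm, and home again when let go.
- tab_top (a point): centre of the top of the shutter's black tab, 50 mm above the deck
- pointer (a point): tip of the yellow pointer, a 4 mm wide bar at the foot of the tab that sticks out 20 mm to the right (-y); it moves with the shutter. This point is 40 mm to the right of the tab's centre and on its mid-plane, 7 mm above the deck.
- mark_mid (a point): middle of the red mark, a flat red band 12 mm long (along x) and 22 mm wide on the grey scale strip right of the shutter, 3 mm high. Its place along x differs from time to time: 35 to 70 mm further out than the pointer at home. It can be pushed along the strip, but must not be. Axes as the photometer's.
- tray: grey open tray, fixed, 75 mm (x) by 200 mm (y), 35 mm high, walls 4 mm, floor 4 mm thick, with two dividers making a row of three compartments along y, 65 mm apart, one standard in each. Origin: centre of its underside.
- amber: amber glass check standard: an upright cylinder 25 mm in diameter and 70 mm tall, about 80 g; the lower 50 mm is amber glass with a 2 mm chamfered foot, the upper 20 mm is a white cap of the same diameter with an amber dot on top. Origin: centre of its underside, z up. The one to load; it may be in any of the three compartments.
- green: green glass check standard: an upright cylinder 25 mm in diameter and 70 mm tall, about 80 g; the lower 50 mm is green glass with a 2 mm chamfered foot, the upper 20 mm is a white cap of the same diameter with a green dot on top. Origin: centre of its underside, z up. Bystander.
- blue: blue glass check standard: an upright cylinder 25 mm in diameter and 70 mm tall, about 80 g; the lower 50 mm is blue glass with a 2 mm chamfered foot, the upper 20 mm is a white cap of the same diameter with a blue dot on top. Origin: centre of its underside, z up. Bystander.
- beaker: glass beaker, 68 mm across, 85 mm tall, standing beyond the work; origin: centre of its underside. Bystander.
- jar: white jar with a blue lid, 54 mm across, 60 mm tall, standing beyond the work; origin: centre of its underside. Bystander.
There are look-alikes about, which are no part of the job. Several things look just like the amber: the one meant starts farthest to the robot's left.

How it is judged:
By the outcome, as a careful person would: the job done as asked, in the order asked, and still so for the second after the job is handed in, while the arm keeps its last pose, push and grip.
It also fails if it takes over 51 s, if anything falls off the work surface, if the arm or the gripper's body presses on something with over 40 N, if the wrist force passes 120 N, or if a joint passes its speed limit or range.

## Robot

A 6-joint arm with a two-finger parallel gripper is mounted at the origin on the work surface. World frame = base frame: x ahead of the robot, y to its left, z up, the work surface at z = 0. Lengths are in m, angles in rad, forces in N, time in s.
With the tool pointing down it reaches from about 0.25 to 0.725 m from the base axis. Payload 9.7 kg.
Tool frame: the origin (TCP) lies at the very end of the fingers, on their centre line; the grasp point (between the pads) lies 19 mm behind it; z points along the fingers, x is the direction in which the jaws open and shut, and the axes are right-handed (so a half turn about z gives the same grasp; the last joint's range is limited). The gripper opens to 85 mm and grips with 20 to 120 N. Pads are 22 mm wide; open, the fingers measure 114 mm over their backs; the gripper's body (76 mm by 85 mm) begins 54 mm behind the grasp point. The pads swing forward as they close: fully open they stand 13 mm farther back than shut.
Start: joints at [-1.288, 0.087, 0.176, 1.66, 0, 1.571], TCP at [0.153, -0.528, 0.231] pointing down, gripper open.
Joint ranges: [-3.13, 3.13], [-0.85, 1.81], [-1.15, 1.24], [-2.2, 2.28], [-1.44, 1.52], [-3.14, 3.14]. Speed limits (rad/s): [2.22, 2.22, 2.57, 3.14, 3.14, 3.14].

## Interface

Orientations are given as a unit quaternion [x, y, z, w].
In Python, from rig import get_obs, camera, sign_off, recognise gives the robot as it stands. The module is installed in compiled form; this text tells all that it offers.
- The arm moves only by the shell command python3 -m handwheel 'ROWS'. ROWS is JSON, a list that holds one entry, the list of rows, each a list of 5 numbers: the gripper's target within -1 to 1 (shut at 1, half-way at 0, fully open at -1), then the shift along the tool's x, y, z in mm, then the turn about the tool's z in degrees. A call has 1 to 12 rows; each row shifts and turns the commanded pose from where the row before left it, along the tool's axes as they then stand; what a row does not reach is not made up. A row lasts 1/8 s, in which the tool goes at most 62.5 mm and 10.7 degrees, less where a joint would pass 70% of its speed; a pose out of reach is approached as far as the arm can. A call with a gripper value outside its range is refused whole. The fingers move at their own pace and stop on an object; the grip force is fixed at half the most. Time passes only in rows, so rows that do not move let the fingers close. It gives the time, the measured TCP pose, the force and the opening at its end, in the units of the state.
- get_obs(): the state, without advancing time (a new reading comes with each control period).
- camera(name): name is "side" or "top" or "wrist"; returns a dict with "color" (400x640x3 uint8, red, green, blue), "z_map" (400x640 float32, m along the optical axis (not along the pixel's ray), 0 where there is no reading), "intrinsics" (3x3 intrinsics, pixels), "rvec" (rotation vector, rad) and "tvec" (3), from world to camera coordinates, as OpenCV has them; the wrist camera has in their place "T_tool_cam" (4x4, takes a point from camera to tool coordinates, whose origin is the TCP and whose axes are the tool frame's). Camera axes: x right, y down, z forward; pixel columns grow to the right and rows downward; lengths in m; the calibration is good to about 2 mm. A picture is of the moment at which its call begins: read the wrist's pose just before it.
- sign_off(): hands the job in, once; it reports no verdict.
Trained networks look in a picture, given as the dict that the camera call returned (one of the last four; its "shot" number tells which), for a name from the list of things; names that differ only in an ending like _2 or _b are one class to them, and where a whole thing is asked for, a point or a joint stands for the part that bears it (a point fixed in the world has none). Each returns a list of dicts, best first, with "conf" (0 to 1); they miss things now and then, are a little off and sometimes report something else, mostly with a low value. They report only what shows in the picture. A call takes as long as a camera call. They do not tell look-alikes from the thing itself.
- recognise(target, picture): "location" ([x, y, z] in m, in the coordinates of the camera as it stood for that picture, good to about 4 mm: the middle of the surface that is visible of it).
The state is a dict: "time": time; "joint_pos": joint angles; "dq": joint speeds; "joint_efforts": joint torques, N m; "eef_pos": TCP position; "tcp_rot": TCP orientation; "contact_force": force on the tool from outside, world axes, zero at the start; "wrist_torque": the same for the moment, N m; "grip_width": finger opening in m.
Only numpy, scipy, OpenCV 4.12 (cv2) and the standard library are available. Lean on these libraries where they do the work, as an engineer would, in place of code of your own. Each camera call takes 0.05 s, during which the arm holds its last target. There are 200 camera calls.

## Working session

There is one attempt and no reset: what is moved stays moved. The work goes in short steps, Python scripts to look and compute and a shell command to move; the robot and the scene stay as the last step left them, time stands still between calls to the robot, and variables do not carry over. Pictures are saved under pics/ and viewed, about 8 in all and at most 12, crops included, and the job is handed in when it is done.

```bash
mkdir -p pics && cat > h.py <<'E'
import numpy as np, cv2
from rig import get_obs, camera, sign_off, recognise
from scipy.spatial.transform import Rotation as R
def w2c(p):
    T=np.eye(4);T[:3,:3]=cv2.Rodrigues(np.array(p["rvec"],float))[0];T[:3,3]=np.ravel(p["tvec"]);return T
def c2w(p,o=None):
    if "rvec" in p: return np.linalg.inv(w2c(p))
    T=np.eye(4);T[:3,:3]=R.from_quat(o["tcp_rot"]).as_matrix();T[:3,3]=o["eef_pos"];return T@np.array(p["T_tool_cam"])
def app(T,x): return T[:3,:3]@np.array(x)+T[:3,3]
def proj(p,T,x):
    c=app(np.linalg.inv(T),x);u=np.array(p["intrinsics"])@c;return u[:2]/u[2]
def cloud(p,T):
    K=np.array(p["intrinsics"]);z=p["z_map"];v,u=np.mgrid[:400,:640]
    c=np.stack([(u-K[0,2])/K[0,0]*z,(v-K[1,2])/K[1,1]*z,z],-1)
    return c@T[:3,:3].T+T[:3,3]
def save(n,img): cv2.imwrite("pics/"+n,np.ascontiguousarray(img[...,::-1]))
E
python3 - <<'E'
from h import *
o=get_obs();print(o["eef_pos"],o["tcp_rot"],o["time"],o["grip_width"],o["contact_force"])
ims=[]
for n in ["top","side"]:
    p=camera(n);T=c2w(p);ims.append(p["color"])
    print(n,"cam at",T[:3,3].round(3))
    for t in ["amber","green","blue","well","tab_top","pointer","mark_mid","tray","photometer","beaker","jar"]:
        for d in recognise(t,p)[:5]:
            w=app(T,d["location"]);print(t,round(d["conf"],2),w.round(4),proj(p,T,w).round(0))
save("a.png",ims[0]);save("b.png",ims[1])
E
```

```text
[ 0.15340555 -0.52793107  0.23055734] [ 7.99694737e-01 -6.00406410e-01 -5.46300570e-04 -4.13391032e-04] 0.0 0.0855067041515818 [-0.2029347   0.32964682  0.69731349]
top cam at [ 0.504 -0.023  1.17 ]
amber 0.68 [ 0.3737 -0.222   0.0663] [403. 307.]
amber 0.62 [ 0.5078 -0.1411  0.076 ] [364. 243.]
amber 0.49 [ 0.5339 -0.3087  0.0678] [442. 231.]
amber 0.43 [ 0.6112 -0.2065  0.0649] [393. 195.]
green 0.5 [ 0.5046 -0.0895  0.0711] [339. 245.]
blue 0.47 [ 0.4784 -0.1992  0.0774] [392. 257.]
well 0.77 [0.5002 0.1859 0.07  ] [208. 248.]
well 0.24 [ 0.48   -0.2025  0.0722] [393. 256.]
tab_top 0.83 [0.5373 0.148  0.074 ] [226. 230.]
pointer 0.68 [0.5331 0.153  0.0708] [224. 232.]
tray 0.86 [ 0.4963 -0.1466  0.0062] [363. 249.]
photometer 0.58 [0.5    0.1835 0.073 ] [209. 248.]
jar 0.89 [ 0.7421 -0.0966  0.0597] [342. 135.]
jar 0.67 [ 0.4965 -0.1467  0.008 ] [363. 249.]
side cam at [ 0.345 -0.819  0.586]
amber 0.94 [ 0.3737 -0.2353  0.0458] [236. 312.]
amber 0.85 [ 0.6079 -0.2191  0.0454] [373. 278.]
amber 0.72 [0.4933 0.1244 0.0654] [267. 183.]
amber 0.7 [ 0.5387 -0.3223  0.0474] [355. 329.]
amber 0.69 [ 0.5062 -0.1492  0.0578] [304. 258.]
green 0.74 [0.5321 0.1386 0.0861] [282. 169.]
green 0.5 [ 0.5036 -0.0936  0.0598] [295. 240.]
blue 0.62 [ 0.4824 -0.2156  0.0528] [300. 287.]
well 0.66 [0.4933 0.1232 0.0694] [267. 182.]
well 0.38 [0.5269 0.1352 0.0918] [280. 168.]
tab_top 0.77 [0.5309 0.1391 0.0888] [281. 168.]
pointer 0.89 [0.5288 0.1361 0.0928] [281. 167.]
tray 0.89 [ 0.4893 -0.1838  0.0129] [300. 293.]
photometer 0.57 [0.4892 0.1278 0.0626] [265. 184.]
beaker 0.62 [0.7539 0.068  0.0573] [387. 181.]
beaker 0.48 [0.5303 0.1403 0.0887] [281. 168.]
jar 0.86 [ 0.7442 -0.1106  0.0391] [418. 232.]
```

View pics/a.png

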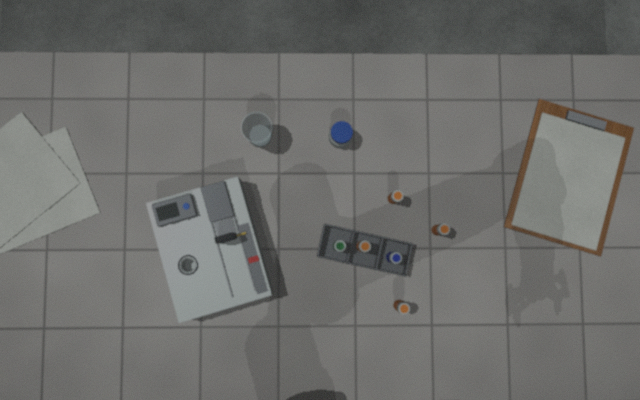

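View pics/b.png

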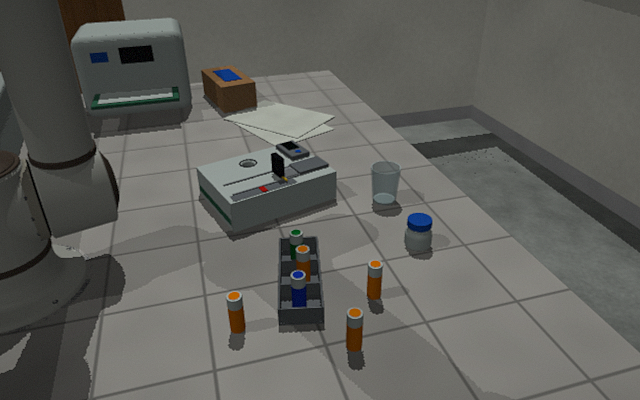

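The pictures show four amber-topped standards. In the top view they are at (365,246) in the tray's middle compartment, and loose at (398,196), (444,230) and (404,308). Left is +y, which is image-left here, so the one in the tray (y≈-0.14) is farthest left and is also in the tray as the task says. Next I'll take measurements and make a confirming crop.

```bash
python3 - <<'E'
from h import *
p=camera("top");T=c2w(p);W=cloud(p,T);im=p["color"].astype(int);K=np.array(p["intrinsics"])
v,u=np.mgrid[:400,:640]
def ray(uv,z):
    d=T[:3,:3]@np.array([(uv[0]-K[0,2])/K[0,0],(uv[1]-K[1,2])/K[1,1],1]);c=T[:3,3];return c+d*(z-c[2])/d[2]
print("f",K[0,0])
m=(W[...,2]>.06)&(W[...,2]<.082)&(u>135)&(u<290)&(v>165)&(v<335)
print("deck z",np.median(W[m][:,2]),m.sum())
m2=(W[...,2]>.06)&(W[...,2]<.14)&(u>135)&(u<290)&(v>165)&(v<335)
r=cv2.minAreaRect((W[m2][:,:2]*1000).astype(np.float32));print("rect",r)
def blob(mask,z,name):
    n,l,s,c=cv2.connectedComponentsWithStats(mask.astype(np.uint8))
    for i in range(1,n):
        if s[i,4]>3: print(name,s[i,4],c[i].round(1),ray(c[i],z).round(4))
r_,g,b=im[...,0],im[...,1],im[...,2]
ph=(u>135)&(u<290)&(v>165)&(v<335)
blob(ph&(r_-g>50)&(r_-b>50),.073,"red")
blob(ph&(r_-b>50)&(abs(r_-g)<40),.077,"yel")
tr=(u>315)&(u<420)&(v>220)&(v<280)
blob(tr&(W[...,2]>.05),.07,"caps")
blob(tr&(r_-b>60),.07,"amberdot")
blob(ph&(abs(u-188)<14)&(abs(v-265)<14)&(im.sum(-1)<260),.07,"ring")
blob(ph&(W[...,2]>.1),.12,"tab")
mt=tr&(W[...,2]>.025)&(W[...,2]<.045)
print("tray",cv2.minAreaRect((W[mt][:,:2]*1000).astype(np.float32)))
a=cv2.resize(p["color"][170:320,145:425],None,fx=2.85,fy=2.85,interpolation=cv2.INTER_CUBIC);save("c.png",a)
E
```

```text
f 519.8375620785569
deck z 0.07077180184964194 11086
rect ((499.70611572265625, 186.08477783203125), (260.6778869628906, 201.84542846679688), 16.31674575805664)
red 46 [252.8 259. ] [0.4764 0.0926 0.073 ]
yel 4 [243.  233.2] [0.5303 0.1128 0.077 ]
caps 112 [339.7 245.1] [ 0.5045 -0.0901  0.07  ]
caps 116 [364.5 245.5] [ 0.5034 -0.1425  0.07  ]
caps 123 [395.3 257.1] [ 0.4786 -0.2074  0.07  ]
amberdot 41 [364.8 246. ] [ 0.5023 -0.1431  0.07  ]
ring 97 [186.3 264.7] [0.4654 0.2314 0.07  ]
tab 150 [224.8 237.1] [0.5217 0.1438 0.12  ]
tray ((495.35064697265625, -147.26649475097656), (200.26905822753906, 75.01068115234375), 77.07910919189453)
```

View pics/c.png

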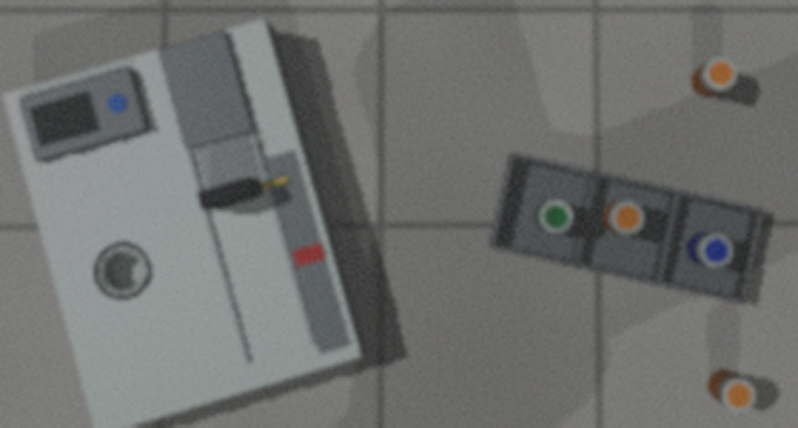

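The crop confirms it: the amber to take is at crop (627,217), in the middle compartment between green and blue. The look-alikes at (721,73) and (739,395) stand outside the tray. Photometer yaw is about 16.3°, and the mark is about 58 mm out from the pointer. Now I'll move above the amber and turn the jaw to lie along photometer x.

```bash
python3 -m handwheel '[[[-1,-23,-37,0,0],[-1,-23,-37,0,0],[-1,-23,-37,0,0],[-1,-23,-37,0,0],[-1,-23,-37,0,0],[-1,-23,-37,0,0],[-1,-23,-37,0,0],[-1,-23,-37,0,0],[-1,-23,-37,0,0],[-1,-23,-37,0,0],[-1,-22,-37,0,0],[-1,-20,-35,0,0]]]' && python3 -m handwheel '[[[-1,0,0,0,-10],[-1,0,0,0,-10],[-1,0,0,0,-10],[-1,0,0,0,-10],[-1,0,0,0,-10],[-1,0,0,0,-10],[-1,0,0,0,-10],[-1,0,0,0,-10],[-1,0,0,0,-10],[-1,0,0,0,0],[-1,0,0,0,0]]]'
cat > m.py <<'E'
from h import *
import sys
def dots(tag=None):
    o=get_obs();p=camera("wrist");T=c2w(p,o);K=np.array(p["intrinsics"]);im=p["color"].astype(int)
    Rt=R.from_quat(o["tcp_rot"]).as_matrix()
    print("t",o["time"],"tcp",np.round(o["eef_pos"],4),"x",Rt[:,0].round(3),"z",Rt[:,2].round(3),"q",np.round(o["joint_pos"],2),"F",np.round(o["contact_force"],1),"w",round(o["grip_width"],4))
    if tag: save(tag,p["color"])
    return o,p,T,K,im,Rt
def ray(T,K,uv,z):
    d=T[:3,:3]@np.array([(uv[0]-K[0,2])/K[0,0],(uv[1]-K[1,2])/K[1,1],1]);c=T[:3,3];return c+d*(z-c[2])/d[2]
def blob(T,K,mask,z,name,mn=15):
    n,l,s,c=cv2.connectedComponentsWithStats(mask.astype(np.uint8))
    for i in range(1,n):
        if s[i,4]>mn: print(name,s[i,4],c[i].round(1),ray(T,K,c[i],z).round(4))
E
python3 - <<'E'
from m import *
o,p,T,K,im,Rt=dots("d.png")
print("cam",np.array(p["T_tool_cam"]).round(3))
r,g,b=im[...,0],im[...,1],im[...,2]
blob(T,K,(r-b>70),.07,"orange",30)
for t in ["amber","green","blue"]:
  for d in recognise(t,p)[:3]:
    w=app(T,d["location"]);print(t,round(d["conf"],2),w.round(4),proj(p,T,w).round(0))
W=cloud(p,T);m=W[...,2]>.055;blob(T,K,m&(p["z_map"]>0),.07,"caps",60)
E
```

```text
time: 2.75
eef_pos: [0.5029, -0.1423, 0.2314]
tcp_rot: [0.8, -0.6, 0.0, -0.0]
contact_force: [0.6, -0.5, 0.7]
grip_width: 0.0855
time: 4.12
eef_pos: [0.502, -0.1436, 0.2313]
tcp_rot: [0.99, 0.139, -0.0, -0.0]
contact_force: [0.4, -0.9, -0.7]
grip_width: 0.0857
t 4.125 tcp [ 0.502  -0.1436  0.2313] x [ 0.961  0.275 -0.   ] z [-0.  0. -1.] q [-0.28  0.02  0.11  1.66 -0.    1.01] F [ 0.4 -0.9 -0.7] w 0.0857
cam [[ 1.    -0.001  0.001 -0.   ]
 [ 0.     0.963  0.269 -0.068]
 [-0.001 -0.269  0.963 -0.143]
 [ 0.     0.     0.     1.   ]]
orange 127 [323.1 169.3] [ 0.4983 -0.1251  0.07  ]
orange 308 [323.6 188.4] [ 0.5037 -0.142   0.07  ]
orange 402 [191.5 212.1] [ 0.3907 -0.198   0.07  ]
orange 268 [167.5 230.9] [ 0.372  -0.2228  0.07  ]
orange 371 [395.  258.5] [ 0.59   -0.1901  0.07  ]
orange 234 [407.4 284.3] [ 0.6113 -0.2132  0.07  ]
orange 429 [313.  316.9] [ 0.5305 -0.2749  0.07  ]
orange 199 [311.5 348.5] [ 0.5393 -0.312   0.07  ]
amber 0.82 [ 0.5384 -0.3019  0.0556] [314. 332.]
amber 0.82 [ 0.6072 -0.2021  0.0588] [405. 269.]
amber 0.8 [ 0.3796 -0.2175  0.0635] [179. 226.]
green 0.71 [ 0.5037 -0.0844  0.0746] [342. 127.]
blue 0.84 [ 0.4787 -0.201   0.076 ] [281. 241.]
caps 649 [341.4 130.7] [ 0.5043 -0.0879  0.07  ]
caps 630 [323.6 186. ] [ 0.503  -0.1399  0.07  ]
caps 1985 [581.6 207.4] [ 0.7408 -0.0932  0.07  ]
caps 681 [171.  227.8] [ 0.3747 -0.2187  0.07  ]
caps 643 [280.8 242.5] [ 0.4788 -0.2045  0.07  ]
caps 44789 [320.7 355. ] [ 0.5509 -0.3173  0.07  ]
caps 598 [405.7 280. ] [ 0.6079 -0.2091  0.07  ]
caps 551 [311.9 343.1] [ 0.5379 -0.3056  0.07  ]
```

View pics/d.png

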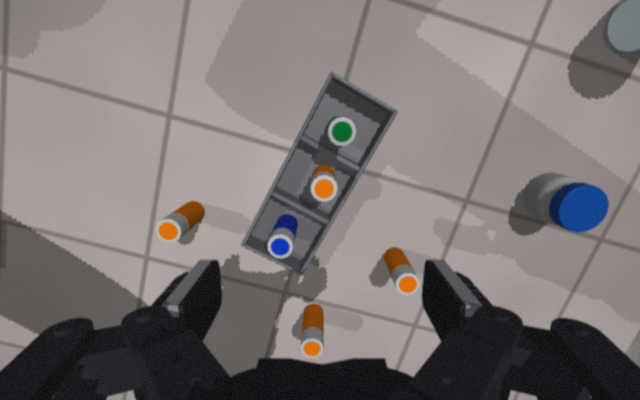

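The wrist view agrees: the target amber cap is at (323,188), midway between green (342,131) and blue (281,243). Now I'll descend and grip.

```bash
python3 -m handwheel '[[[-1,1,-1,40,0],[-1,0,0,40,0],[-1,0,0,40,0],[-1,0,0,35,0],[-1,0,0,20,0],[-1,0,0,12,0],[-1,0,0,0,0],[1,0,0,0,0],[1,0,0,0,0],[1,0,0,0,0],[1,0,0,0,0],[1,0,0,0,0]]]' && python3 -m handwheel '[[[1,0,0,0,0],[1,0,0,0,0],[1,0,0,0,0],[1,0,0,0,0],[1,0,0,0,0]]]'
```

```text
time: 5.82
eef_pos: [0.5031, -0.1424, 0.0448]
tcp_rot: [0.99, 0.141, 0.0, 0.0]
contact_force: [-0.0, 0.5, 4.7]
grip_width: 0.0235
time: 6.45
eef_pos: [0.503, -0.1424, 0.0449]
tcp_rot: [0.99, 0.141, 0.0, 0.0]
contact_force: [-0.5, 0.5, 6.6]
grip_width: 0.0231
```

```bash
python3 -m handwheel '[[[1,0,0,-20,0],[1,0,0,-40,0],[1,0,0,-40,0],[1,0,0,-40,0],[1,0,0,-40,0],[1,0,0,-10,0]]]' && python3 -m handwheel '[[[1,7,-38,0,0],[1,7,-38,0,0],[1,7,-38,0,0],[1,7,-38,0,0],[1,7,-38,0,0],[1,7,-38,0,0],[1,6,-38,0,0],[1,5,-38,0,0],[1,0,0,0,0],[1,0,0,0,0],[1,0,0,0,0]]]'
python3 - <<'E'
from m import *
o,p,T,K,im,Rt=dots("e.png")
r,g,b=im[...,0],im[...,1],im[...,2]
blob(T,K,(r-b>60)&(r-g>60),.073,"red",30)
blob(T,K,(r-b>60)&(abs(r-g)<50),.077,"yel",10)
for t in ["well","tab_top","pointer","mark_mid","amber"]:
  for d in recognise(t,p)[:2]:
    w=app(T,d["location"]);print(t,round(d["conf"],2),w.round(4),proj(p,T,w).round(0))
print(proj(p,T,[.4665,.2285,.07]))
E
```

```text
time: 7.2
eef_pos: [0.5033, -0.1426, 0.2365]
tcp_rot: [0.99, 0.141, 0.001, 0.001]
contact_force: [0.6, -0.2, -2.0]
grip_width: 0.0234
time: 8.57
eef_pos: [0.4688, 0.1636, 0.2339]
tcp_rot: [0.99, 0.14, -0.0, 0.0]
contact_force: [0.2, -0.5, -1.4]
grip_width: 0.0237
t 8.575 tcp [0.4688 0.1636 0.2339] x [ 0.961  0.278 -0.001] z [-0.001 -0.    -1.   ] q [ 0.34 -0.04  0.05  1.66 -0.    1.62] F [ 0.2 -0.5 -1.4] w 0.0237
red 523 [324.5 232.7] [0.4832 0.1239 0.073 ]
red 1198 [318.4 294.2] [0.4957 0.0592 0.073 ]
yel 11 [301.8 233.9] [0.4626 0.1182 0.077 ]
yel 82 [299.7 250.2] [0.465  0.1016 0.077 ]
yel 25 [345.5 252.4] [0.5077 0.1117 0.077 ]
yel 204 [334.2 307.2] [0.5144 0.0517 0.077 ]
well 0.85 [0.5039 0.2042 0.0717] [372. 157.]
tab_top 0.97 [0.5226 0.1583 0.0765] [376. 211.]
pointer 0.66 [0.5298 0.1542 0.0793] [382. 219.]
pointer 0.33 [0.4959 0.2079 0.0726] [364. 151.]
mark_mid 0.46 [0.5282 0.1566 0.0736] [380. 214.]
amber 0.58 [0.4678 0.1693 0.2618] [323. 284.]
[339.53041919 118.79778221]
```

View pics/e.png

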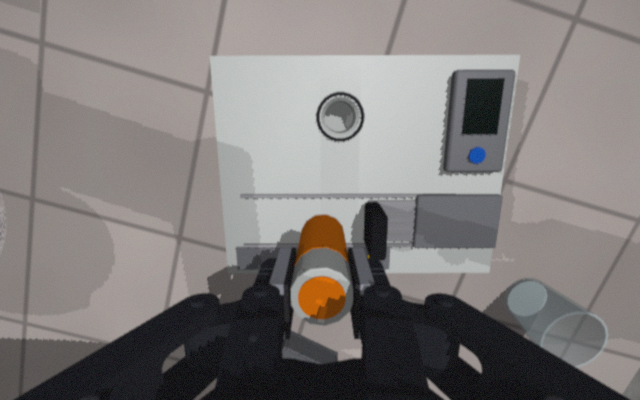

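The ring is at about (340,116), and the standard looks held upright between the pads. I'll fit the ring precisely.

```bash
python3 - <<'E'
from m import *
o,p,T,K,im,Rt=dots()
sub=p["color"][80:152,305:377];g=cv2.cvtColor(sub,cv2.COLOR_RGB2GRAY)
m=(g<90).astype(np.uint8)
cs,_=cv2.findContours(m,cv2.RETR_EXTERNAL,cv2.CHAIN_APPROX_NONE)
c=max(cs,key=cv2.contourArea);e=cv2.fitEllipse(c);uv=np.array(e[0])+[305,80]
w=ray(T,K,uv,.07);print("ring",e[1],uv,w.round(4))
r_,g_,b_=[im[...,i] for i in range(3)]
dm=(r_-b_>60)&(r_-g_>60);dm[:278]=0;dm[325:]=0
ys,xs=np.nonzero(dm);e=cv2.fitEllipse(cv2.convexHull(np.c_[xs,ys].astype(np.int32)))
top=ray(T,K,e[0],o["eef_pos"][2]+.030);print("dot",e,top.round(4))
# foot: glass outline; edges per row
gm=(r_-b_>60)&(r_-g_>40)
for v in (218,225,232,240,248): 
    x=np.nonzero(gm[v,280:365])[0]+280; print(v,x.min(),x.max(),end=' | ')
tcp=np.array(o["eef_pos"])
foot=[top[0],top[1],tcp[2]-.04]
print("pred foot px for vertical",proj(p,T,foot), "front edge", proj(p,T,np.array(foot)+Rt[:,1]*-.0125), [proj(p,T,np.array(foot)+s*Rt[:,0]*.0125).round(1) for s in(-1,1)])
for n,q in (("dot",top),("tcp",tcp)):
    d=w-q; print(n,"need x,y mm",(d@Rt[:,0]*1000).round(1),(d@Rt[:,1]*1000).round(1))
s=camera("side");Ts=c2w(s);print("side foot px",proj(s,Ts,foot),proj(s,Ts,top))
v,u=np.mgrid[:400,:640];si=s["color"].astype(int);mm=(si[...,0]-si[...,2]>60)&(abs(u-proj(s,Ts,top)[0])<40)&(abs(v-proj(s,Ts,top)[1])<70)
c0=proj(s,Ts,top).astype(int);save("f.png",cv2.resize(s["color"][c0[1]-40:c0[1]+110,c0[0]-75:c0[0]+75],None,fx=4,fy=4))
E
```

```text
t 8.875 tcp [0.4689 0.164  0.2343] x [0.96  0.278 0.   ] z [ 0.  0. -1.] q [ 0.34 -0.04  0.05  1.66  0.    1.63] F [ 0.8 -0.4 -0.3] w 0.0235
ring (45.51774978637695, 47.611167907714844) [339.46037292 116.88754272] [0.4661 0.2305 0.07  ]
dot ((320.20513916015625, 296.5140380859375), (40.376399993896484, 45.19235610961914), 70.775634765625) [0.4678 0.1656 0.2643]
218 312 333 | 225 305 340 | 232 302 342 | 240 300 344 | 248 300 345 | pred foot px for vertical [320.53426355 232.62108548] front edge [320.51074808 211.74512032] [array([298.8, 232.6]), array([342.3, 232.6])]
dot need x,y mm 16.5 -62.8
tcp need x,y mm 15.9 -64.7
side foot px [247.15876282 122.76290549] [244.26213608  90.78410982]
```

View pics/f.png

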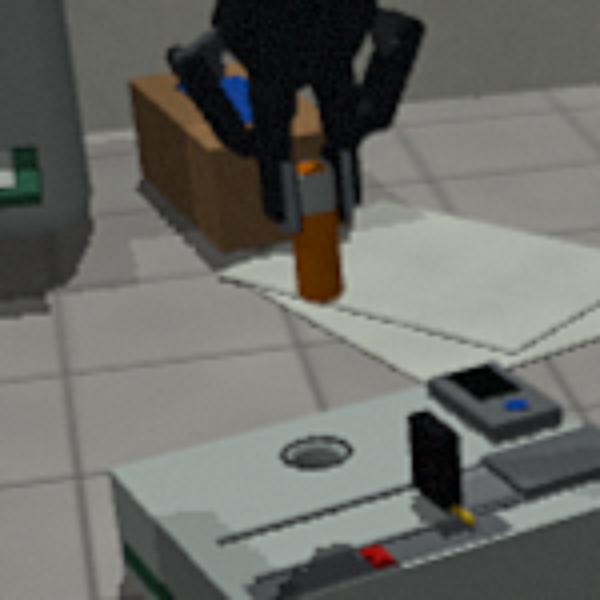

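```bash
python3 -m handwheel '[[[1,8,-32,0,0],[1,8,-32,0,0],[1,0,0,30,0],[1,0,0,35,0],[1,0,0,30,0],[1,0,0,14,0],[1,0,0,0,0],[1,0,0,0,0]]]'
python3 - <<'E'
from m import *
o,p,T,K,im,Rt=dots()
well=np.array([.4661,.2304,.07]);d=well-np.array(o["eef_pos"]);print("need",d@Rt[:,0]*1e3,d@Rt[:,1]*1e3)
a=p["color"].copy();u=proj(p,T,well);print(u)
a=a[180:380,220:420];s=camera("side");Ts=c2w(s);c=proj(s,Ts,well).astype(int);b=s["color"][c[1]-45:c[1]+25,c[0]-35:c[0]+35]
save("g.png",np.hstack([cv2.resize(a,(400,400)),cv2.resize(b,(400,400),interpolation=cv2.INTER_CUBIC)]))
E
```

```text
time: 9.98
eef_pos: [0.4669, 0.2305, 0.1267]
tcp_rot: [0.99, 0.141, 0.001, -0.0]
contact_force: [-0.5, 0.6, 0.0]
grip_width: 0.0231
t 9.975 tcp [0.4669 0.2305 0.1267] x [0.96  0.279 0.002] z [ 0.002  0.001 -1.   ] q [ 0.46  0.   -0.11  1.45  0.    1.75] F [-0.5  0.6  0. ] w 0.0231
need -0.851841817240802 -0.09162817913619978
[320.15878465 226.20408243]
```

View pics/g.png

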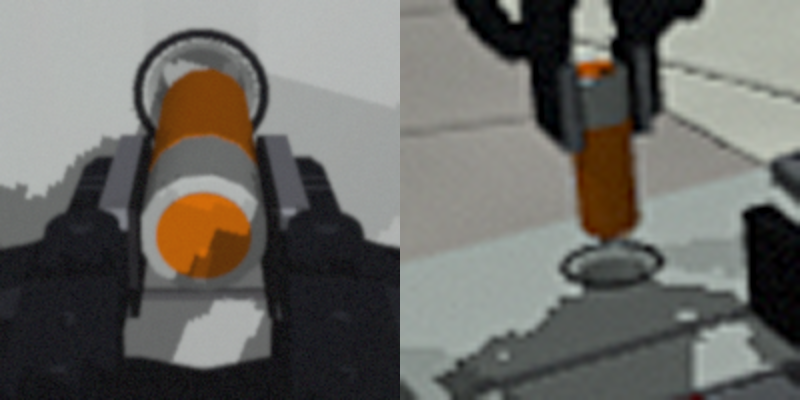

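The wrist crop shows the foot slightly right (+x) of the ring's middle (~1 mm), and the side crop shows it centred. I'll nudge -1 mm and go in gently.

```bash
python3 -m handwheel '[[[1,-1,0,5,0],[1,0,0,5,0],[1,0,0,4,0],[1,0,0,3,0],[1,0,0,3,0],[1,0,0,3,0],[1,0,0,0,0]]]'; python3 -c "
from m import *
dots()"
```

```text
time: 10.95
eef_pos: [0.4652, 0.23, 0.102]
tcp_rot: [0.99, 0.141, -0.0, 0.0]
contact_force: [-0.2, 0.2, -0.6]
grip_width: 0.0233
t 10.95 tcp [0.4652 0.23   0.102 ] x [ 0.96   0.279 -0.   ] z [-0. -0. -1.] q [ 0.46  0.   -0.16  1.41  0.    1.75] F [-0.2  0.2 -0.6] w 0.0233
```

```bash
python3 -m handwheel '[[[1,0,0,4,0],[1,0,0,4,0],[1,0,0,4,0],[1,0,0,4,0],[1,0,0,0,0]]]' && python3 -m handwheel '[[[1,0,0,3,0],[1,0,0,2,0],[1,0,0,1,0],[1,0,0,0,0],[1,0,0,0,0]]]'
```

```text
time: 11.62
eef_pos: [0.4651, 0.2299, 0.0859]
tcp_rot: [0.99, 0.141, -0.0, 0.0]
contact_force: [0.8, 0.2, -0.0]
grip_width: 0.0234
time: 12.25
eef_pos: [0.4653, 0.23, 0.0804]
tcp_rot: [0.99, 0.141, 0.0, -0.0]
contact_force: [-0.0, -0.2, -0.7]
grip_width: 0.0232
```

```bash
python3 -m handwheel '[[[1,0,0,1,0],[1,0,0,0,0],[1,0,0,0,0]]]' && python3 -m handwheel '[[[1,0,0,1,0],[1,0,0,0,0],[1,0,0,0,0]]]'
```

```text
time: 12.62
eef_pos: [0.4653, 0.23, 0.0793]
tcp_rot: [0.99, 0.141, -0.0, -0.0]
contact_force: [-0.5, -0.8, 0.1]
grip_width: 0.0236
time: 13.0
eef_pos: [0.4654, 0.2301, 0.0788]
tcp_rot: [0.99, 0.141, 0.0, -0.0]
contact_force: [-1.8, -0.5, 5.6]
grip_width: 0.0235
```

Contact shows 5.6 N at exactly the seated height. Releasing and rising.

```bash
python3 -m handwheel '[[[0,0,0,0,0],[0,0,0,0,0],[0,0,0,0,0],[0,0,0,0,0],[0,0,0,-10,0],[0,0,0,-30,0],[0,0,0,-40,0],[-1,0,0,-40,0],[-1,0,0,-40,0],[-1,0,0,0,0],[-1,0,0,0,0]]]'
python3 - <<'E'
from m import *
o,p,T,K,im,Rt=dots()
s=camera("side");Ts=c2w(s)
a=p["color"][60:360,120:520];b=s["color"][140:220,190:340]
save("i.png",np.hstack([cv2.resize(a,(400,300)),cv2.resize(b,(400,300),interpolation=cv2.INTER_CUBIC)]))
W=cloud(p,T)
r,g,b_=[im[...,i] for i in range(3)]
blob(T,K,(r-b_>60)&(r-g>60),.073,"red@.073",30)
blob(T,K,(r-b_>60)&(r-g>60),.108,"dot@.108",30)
blob(T,K,(r-b_>60)&(abs(r-g)<45)&(g-b_>40),.077,"yel",8)
print("dotz",[W[int(y),int(x),2].round(4) for x,y in [proj(p,T,[.4661,.2304,.108])]])
m=(W[...,2]>.112)&(W[...,2]<.128)&(p["z_map"]>0)
blob(T,K,m,.12,"tab",60)
tm=m.copy()
c=W[m][:,:2];c=c[(abs(c[:,0]-.522)<.04)&(abs(c[:,1]-.145)<.04)];print(len(c),cv2.minAreaRect((c*1000).astype(np.float32)))
E
```

```text
time: 14.38
eef_pos: [0.4653, 0.23, 0.2381]
tcp_rot: [0.99, 0.141, 0.0, -0.0]
contact_force: [-0.4, 0.5, 0.2]
grip_width: 0.0856
t 14.375 tcp [0.4653 0.23   0.2381] x [0.96  0.279 0.   ] z [ 0.  0. -1.] q [0.46 0.02 0.11 1.67 0.   1.75] F [-0.4  0.5  0.2] w 0.0856
red@.073 333 [322.4 196.5] [0.4683 0.223  0.073 ]
red@.073 209 [295.9 315.2] [0.4774 0.0934 0.073 ]
dot@.108 333 [322.4 196.5] [0.4658 0.2313 0.108 ]
dot@.108 209 [295.9 315.2] [0.4738 0.1163 0.108 ]
dotz [np.float64(0.1094)]
tab 692 [356.6 302.6] [0.5201 0.1509 0.12  ]
692 ((521.2298583984375, 148.48199462890625), (14.242006301879883, 39.861087799072266), 15.763605117797852)
```

View pics/i.png

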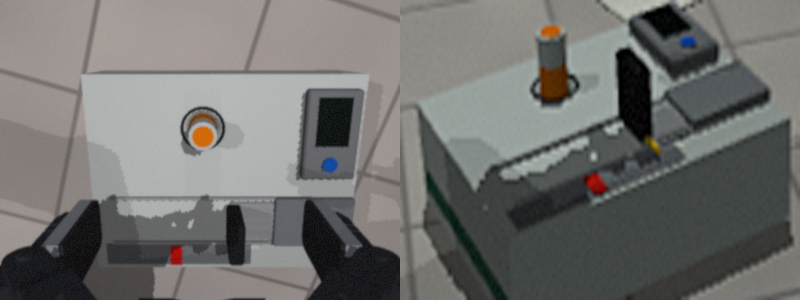

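The standard is seated upright: its top reads 0.109 m against 0.108 expected. The tab fits at (0.521, 0.148), consistent with the well plus (30,-95) mm, and the mark is about 57.5 mm out. Now I'll grip the tab.

```bash
python3 -m handwheel '[[[-1,10,31,0,0],[-1,10,32,0,0],[-1,11,31,0,0],[-1,0,0,40,0],[-1,0,0,40,0],[-1,0,0,36,0],[-1,0,0,20,0],[-1,0,0,10,0],[-1,0,0,0,0],[-1,0,0,0,0]]]' && python3 -m handwheel '[[[1,0,0,0,0],[1,0,0,0,0],[1,0,0,0,0],[1,0,0,0,0],[1,0,0,0,0],[1,0,0,0,0],[1,0,0,0,0],[1,0,0,0,0],[1,0,0,0,0],[1,0,0,0,0]]]'
```

```text
time: 15.72
eef_pos: [0.5217, 0.1485, 0.0932]
tcp_rot: [0.99, 0.141, 0.001, -0.0]
contact_force: [0.1, 0.8, -0.3]
grip_width: 0.0852
time: 16.98
eef_pos: [0.5214, 0.1484, 0.0925]
tcp_rot: [0.99, 0.141, 0.0, -0.0]
contact_force: [-0.1, -0.0, 4.7]
grip_width: 0.0125
```

Gripped (12.5 mm on the 14 mm tab). Pulling out along -x by 50 mm, then I'll check.

```bash
python3 -m handwheel '[[[1,-5,0,0,0],[1,-7,0,0,0],[1,-8,0,0,0],[1,-8,0,0,0],[1,-8,0,0,0],[1,-8,0,0,0],[1,-6,0,0,0],[1,0,0,0,0],[1,0,0,0,0]]]'
cat > k.py <<'E'
from m import *
import sys
o,p,T,K,im,Rt=dots()
for n in ("top","side"):
    s=camera(n);Ts=c2w(s);Ks=np.array(s["intrinsics"]);i=s["color"].astype(int);r,g,b=[i[...,k] for k in range(3)]
    v,u=np.mgrid[:400,:640];c=proj(s,Ts,[.48,.095,.073]);ph=(abs(u-c[0])<40)&(abs(v-c[1])<40)
    blob(Ts,Ks,ph&(r-g>40)&(r-b>40),.073,n+" red",3)
    blob(Ts,Ks,ph&(r-b>35)&(abs(r-g)<35)&(g-b>25),.077,n+" yel",2)
    x,y=c.astype(int);h=25 if n=="top" else 32
    a=cv2.resize(s["color"][y-h:y+h,x-h:x+h],(400,400),interpolation=cv2.INTER_CUBIC)
    sa=a if n=="top" else np.hstack([sa,a])
save(sys.argv[1],sa)
E
python3 k.py j.png
```

```text
time: 18.1
eef_pos: [0.4733, 0.1343, 0.0925]
tcp_rot: [0.99, 0.141, 0.0, 0.0]
contact_force: [5.8, 1.3, 3.4]
grip_width: 0.0128
t 18.1 tcp [0.4733 0.1343 0.0925] x [0.96  0.279 0.001] z [ 0.001  0.    -1.   ] q [ 0.28 -0.06 -0.24  1.39 -0.    1.56] F [5.8 1.3 3.4] w 0.0128
top red 32 [253.  258.9] [0.4766 0.0921 0.073 ]
side red 4 [243.5 148.5] [0.4702 0.3038 0.073 ]
side red 17 [244.1 162.4] [0.4598 0.2265 0.073 ]
side red 32 [262.7 188.6] [0.4785 0.0896 0.073 ]
side yel 17 [263.9 184.5] [0.4833 0.0993 0.077 ]
```

View pics/j.png

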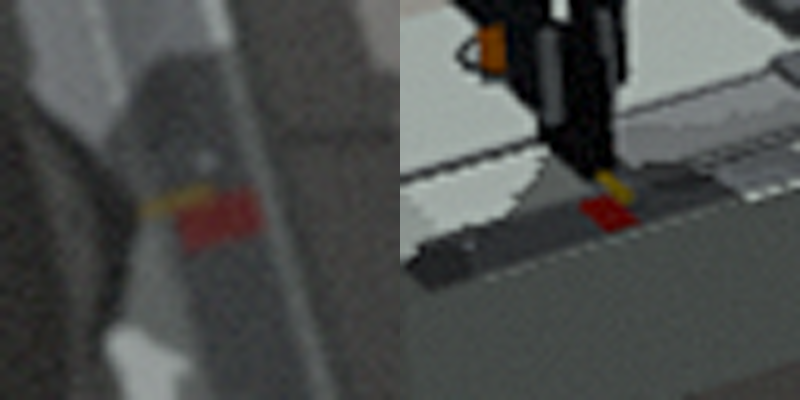

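After 50 mm of travel, the pointer (top crop (180,200)) lies on the inner edge of the mark (centre (222,217)). That agrees with about 7 mm still to go.

```bash
python3 -m handwheel '[[[1,-3,0,0,0],[1,-3,0,0,0],[1,-1,0,0,0],[1,0,0,0,0],[1,0,0,0,0],[1,0,0,0,0],[1,0,0,0,0]]]' && python3 k.py l.png
```

```text
time: 19.12
eef_pos: [0.4667, 0.1324, 0.0925]
tcp_rot: [0.99, 0.141, 0.001, 0.0]
contact_force: [5.8, 1.4, 3.1]
grip_width: 0.0131
t 19.125 tcp [0.4667 0.1324 0.0925] x [0.96  0.279 0.001] z [ 0.001  0.    -1.   ] q [ 0.28 -0.08 -0.26  1.39 -0.    1.56] F [5.8 1.4 3.1] w 0.0131
top red 10 [255.4 258.4] [0.4777 0.0871 0.073 ]
side red 26 [262.7 189. ] [0.4781 0.0878 0.073 ]
side yel 16 [260.9 185.1] [0.4767 0.0986 0.077 ]
```

View pics/l.png

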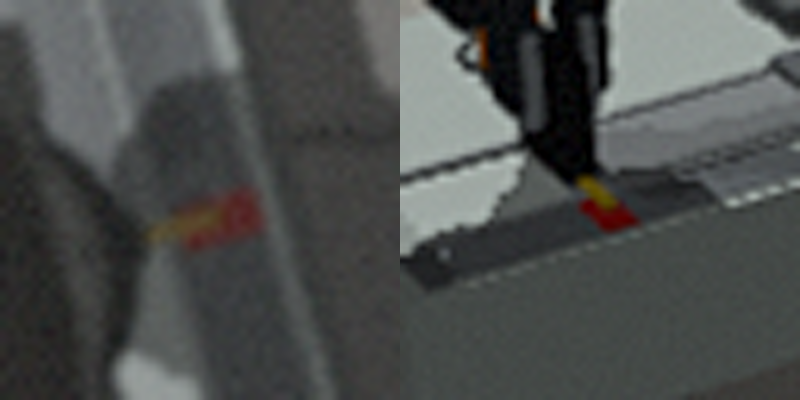

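The pointer now lies across the mark, near its middle. Mark before and after: (222,217) in the top crop, so it has not moved. I'll hold briefly, check that it is steady and that the bystanders are in place, then hand in.

```bash
python3 -m handwheel '[[[1,0,0,0,0],[1,0,0,0,0],[1,0,0,0,0],[1,0,0,0,0],[1,0,0,0,0],[1,0,0,0,0]]]' && python3 k.py m.png && python3 - <<'E'
from h import *
p=camera("top");T=c2w(p)
for t in ["green","blue","beaker","jar"]:
    for d in recognise(t,p)[:1]: print(t,round(d["conf"],2),app(T,d["location"]).round(4))
print(sign_off())
E
```

```text
time: 20.02
eef_pos: [0.4667, 0.1324, 0.0925]
tcp_rot: [0.99, 0.141, 0.001, 0.0]
contact_force: [5.2, 0.5, 2.2]
grip_width: 0.0132
t 20.025 tcp [0.4667 0.1324 0.0925] x [0.96  0.279 0.001] z [ 0.001  0.    -1.   ] q [ 0.28 -0.08 -0.26  1.39 -0.    1.56] F [5.2 0.5 2.2] w 0.0132
top red 13 [255.2 258.5] [0.4776 0.0876 0.073 ]
top yel 6 [249.5 259.5] [0.4756 0.0989 0.077 ]
side red 26 [262.7 189. ] [0.4781 0.0878 0.073 ]
side yel 15 [261.1 185.2] [0.477  0.0981 0.077 ]
green 0.63 [ 0.5039 -0.0892  0.0716]
beaker 0.65 [0.768  0.0853 0.0341]
jar 0.89 [ 0.7444 -0.0923  0.0593]
the job is handed in; nothing more can be done
None
```

The job is handed in at about 20 s on the robot's clock, with the gripper still holding the shutter tab. sign_off gives no verdict.

- **Loading:** I took the amber standard from the tray's middle compartment, the leftmost of the four look-alikes. I lowered it into the well under grip until it touched bottom at 5.6 N, then let go. Its top then read 0.109 m, against 0.108 m expected.
- **Shutter:** I pulled the shutter out by its tab about 57 mm. In the last top and side views the yellow pointer stood near the middle of the red mark. It held steady for a further 0.9 s with about 5 N of spring pull.
- **Red mark:** it had not visibly moved in the side view. In the top view the pointer and gripper partly cover it, so its reading there is less certain.
- **Bystanders:** green and the jar read within about 5 mm of where they started, which is about what the network can resolve. The network missed blue in the final picture and did not find the beaker in the first top view. I therefore have no before-and-after comparison for those two, but the arm never went near the beaker and felt no contact over the tray beyond the grip itself.

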